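# Set the sprung tweezers of a spectacle-bridge jig to the wide gauge

## Robot

A 6-joint arm with a two-finger parallel gripper is mounted at the origin on the work surface. World frame = base frame: x ahead of the robot, y to its left, z up, the work surface at z = 0. Lengths are in m, angles in rad, forces in N, time in s.
With the tool pointing down it reaches from about 0.325 to 1 m from the base axis. Payload 5.1 kg.
Tool frame: the origin (TCP) lies between the finger pads; the fingertips stand bot.nose_length ahead of it and the grasp point (between the pads) lies 5 mm behind it (bot.nose_length is the distance from the TCP to the fingertips, in m); z points along the fingers, y is the line along which they close (so a half turn about z gives the same grasp; the last joint's range is limited). The gripper opens to 85 mm and grips with 20 to 120 N. Pads are 22 mm wide; open, the fingers measure 114 mm over their backs; the gripper's body (76 mm by 85 mm) begins 54 mm behind the grasp point. The pads swing forward as they close: fully open they stand 13 mm farther back than shut.
Start: joints at [1.121, 0.124, 1.65, -0, 1.367, -0.083], TCP at [0.233, 0.607, 0.245] pointing down, gripper open.
Joint ranges: [-2.61, 2.61], [-1.02, 2.33], [0.03, 2.71], [-1.35, 4.49], [0.32, 2.68], [-2.91, 2.91]. Speed limits (rad/s): [2.57, 2.57, 3.14, 3.14, 3.14, 3.14].

## Interface

Orientations are given as [roll, pitch, yaw] about the fixed x, y, z axes, in that order (R = Rz(yaw) Ry(pitch) Rx(roll)).
In Python, from rig import bot gives the robot as it stands. The module is installed in compiled form; this text tells all that it offers.
- The arm moves only by the shell command python3 -m crank 'ROWS' [FORCE]. ROWS is JSON, a list of rows, each a list of 3 entries, a list of its own where there are three numbers: the closure, from 0 (fully open) to 1 (shut), then the shift along the tool's x, y, z scaled (see below), then the turn, a rotation vector about the tool's x, y, z scaled (see below). A call has 1 to 20 rows; each row is the pose to reach, as a shift and turn from the pose commanded when the call began, along the tool's axes at that moment, turning the shorter way round; what a row does not reach only later rows make up. The controller multiplies each number of a shift by 0.1 m and each number of a turn by 180 degrees. A row lasts 1/10 s, in which the tool goes at most 50 mm and 8.59 degrees, less where a joint would pass 70% of its speed; a pose out of reach is approached as far as the arm can. A call with a number of a shift or a turn outside -1 to 1 is refused whole. A call with a gripper value outside its range is refused whole. The fingers move at their own pace and stop on an object; FORCE is the grip in N (left out, the last holds). Time passes only in rows, so rows that repeat a pose let the fingers close. It gives the time, the measured TCP pose, the force, the opening and the grip force at its end, in the units of the state.
- bot.state(): the state, without advancing time (a new reading comes with each control period).
- bot.read_camera(name): name is "scene" or "top"; returns (picture, depth): 420x560x3 uint8, red, green, blue; 420x560 float32, m along the optical axis (not along the pixel's ray), 0 where there is no reading.
- bot.get_calibration(name): a dict with "intrinsics" (3x3 intrinsics, pixels), "world_from_camera" (4x4, takes a point from camera to world coordinates). Camera axes: x right, y down, z forward; pixel columns grow to the right and rows downward; lengths in m; the calibration is good to about 2 mm. A picture is of the moment at which its call begins. get_calibration takes no time and is no camera call.
- bot.sign_off(): hands the job in; it is judged then, once.
Trained networks look in the newest picture that a camera, given by its name, has taken for a name from the list of things; names that differ only in an ending like _2 or _b are one class to them, and where a whole thing is asked for, a point or a joint stands for the part that bears it (a point fixed in the world has none). Each returns a list of dicts, best first, with "conf" (0 to 1); they miss things now and then, are a little off and sometimes report something else, mostly with a low value. They report only what shows in the picture. A call takes as long as a camera call.
- bot.look_for(camera, label): "extent" ([left, top, right, bottom] in pixels, round what is visible of it).
- bot.regions_of(camera, label): "pixels" (420x560 bool, what is visible of it) and "extent" ([left, top, right, bottom] in pixels, round what is visible of it).
- bot.pinpoint(camera, label): "position" ([column, row] in pixels: a listed point, or the origin of a listed thing).
The state is a dict: "time": time; "q": joint angles; "dq": joint speeds; "joint_efforts": joint torques, N m; "position": TCP position; "eef_rot": TCP orientation; "force": force on the tool from outside, world axes, zero at the start; "moment": the same for the moment, N m; "gripper_width": finger opening in m; "finger_force": force on a finger pad.
Only numpy, scipy, OpenCV 4.12 (cv2) and the standard library are available. Lean on these libraries where they do the work, as an engineer would, in place of code of your own. Each camera call takes 0.05 s, during which the arm holds its last target. There are 200 camera calls.

## Task

First, with the tweezers left open, slide the tweezer carriage along its rail by its upright grip until the tweezers are centred on the gauge block whose two ridges are farther apart. Then squeeze the tweezers from both sides until each tip stands right above its own ridge, not pinching them far past the ridges, and finish while still squeezing, holding the tips steady there. Leave the spectacles, the wooden box and the brush can alone.

Things in the scene. Friction and masses are not known exactly. Their poses are not given: they have to be found in the camera images.
- jig: Fixed teal plate 280 (its x, from -80 to +200) x 320 (its y) x 12 mm, carrying a rail, the tweezer carriage and two gauge blocks; stands at a new place and yaw each time. Origin on the bench under it. The rail runs along the jig's y at x = -30, with end stops at y = -150 and +150 (40 mm above the bench). The tweezers point along its +x, away from the robot.
- carriage (a joint): Position of the aluminium carriage along the rail in m: 0 = right end (carriage centre at jig y = -0.100), 0.2 = left end (jig y = +0.100), growing towards the jig's +y. It stays where it is left (friction about 2.5 N). The tweezers are mounted on it and travel with it.
- slide_grip (a point): Top centre of the upright black grip on the carriage, 95 mm above the bench, at jig x = -53 and the carriage's centre in y. The grip is 26 (jig x) x 20 (jig y) mm and 45 mm tall (50 to 95 above the bench), to be pinched along the jig's y from above. The tweezers' dark clamp (26 x 18 mm, top 86 above the bench) begins 43 mm in +x of the grip's centre.
- leg_left (a joint): Angle (rad) by which the +y tweezer leg is pressed in: 0 open, 0.168 stop. Level, stiff steel strip turning about an upright axis at jig x = 0, 4 mm to +y of the carriage centre, 75 mm above the bench, splayed out 0.1489 rad at 0; spring 7 N m/rad. Its tip is 4 + 155 sin(0.1489 - angle) mm from the tweezers' centre line: 14 mm at angle 0.084.
- leg_right (a joint): The same for the -y tweezer leg, mirrored (also 0 = open, growing as it is pressed in). The two legs spring separately.
- pad_left (a point): Middle of the +y leg's ribbed finger pad, 95 mm along the leg, 75 mm above the bench: steel, 30 mm along the leg, 22 mm high (64 to 86 above the bench), 5 mm thick. Squeeze both pads together along the jig's y from above (about 6 N each). Outside width over both is 41 mm open, 25 mm when the tips are 28 mm apart; 1 mm less width brings the tips 1.6 mm closer. Below is only the plate.
- pad_right (a point): The same point of the pad of the -y leg.
- tip_left (a point): Tip of the +y tweezer leg (3 mm thick, 6 mm high), 155 mm from its axis, 75 mm above the bench. The open tips are 54 mm apart.
- tip_right (a point): Tip of the -y tweezer leg.
- gauge_wide: The gauge block to use: fixed aluminium block 40 x 48 x 46 mm under the path of the tips, on top two dark ridges along the jig's x, 5 mm wide, 3 mm high, centre lines 28 mm apart (y = +14 and -14 in its frame). Origin: centre of its underside, 12 mm above the bench; axes as the jig's. Ridge tops 61 above the bench, 9 mm below the tips. It stands towards either end of the rail.
- gauge_narrow: The other gauge block, not used: the same block with its two ridges 10 mm apart.
- spectacles: Bystander: folded brown spectacles lying on the bench, about 130 x 50 x 20 mm, origin under the bridge.
- wood_box: Bystander: open wooden box 90 x 70 x 50 mm, origin at the centre of its underside.
- brush_can: Bystander: blue can, diameter 72 mm, height 95 mm, with brushes reaching 180 mm high, origin at the centre of its underside.

How it is judged:
On the way:
1. the carriage, with the tweezers open, stands centred on the gauge block with the wider ridges (within 6 mm along the rail, tips over 46 mm apart, at rest) (y of slide_grip in the frame of gauge_wide between -0.006 and 0.006 m and distance between tip_left and tip_right above 0.046 m and velocity of joint carriage between -0.01 and 0.01 m/s), for 0.2 s.
At the end, for the whole second after the job is handed in: For the last second the fingers press both tweezer legs (over 1 N each) and hold each tip steady within 4 mm sideways of the centre line of its ridge on the wide gauge block, with the carriage still within 8 mm of that block's middle (y of tip_left in the frame of gauge_wide between 0.01 and 0.018 m and y of tip_right in the frame of gauge_wide between -0.018 and -0.01 m and velocity of joint leg_left between -0.03 and 0.03 rad/s and velocity of joint leg_right between -0.03 and 0.03 rad/s and y of slide_grip in the frame of gauge_wide between -0.008 and 0.008 m and contact force between the fingers and leg_left above 1 N and contact force between the fingers and leg_right above 1 N); the arm keeps its last pose, push and grip.
It fails at once if the tweezers are pinched far past the ridges (tips under 14 mm apart) (distance between tip_left and tip_right below 0.014 m).
It fails at once if the spectacles are moved over 20 mm (distance of spectacles from where it was at the start of the episode above 0.02 m).
It fails at once if the wooden box is moved over 20 mm (distance of wood_box from where it was at the start of the episode above 0.02 m).
It fails at once if the brush can is moved over 20 mm (distance of brush_can from where it was at the start of the episode above 0.02 m).
It also fails if it takes over 45 s, if anything falls off the work surface, if the arm or the gripper's body presses on something with over 40 N, if the wrist force passes 120 N, or if a joint passes its speed limit or range.

## Working session

There is one attempt and no reset: what is moved stays moved. The work goes in short steps, Python scripts to look and compute and a shell command to move; the robot and the scene stay as the last step left them, time stands still between calls to the robot, and variables do not carry over. Pictures are saved under pics/ and viewed, at most 10 in all, crops included, and the job is handed in when it is done.

```bash
mkdir -p pics; cat > h.py <<'E'
import numpy as np, cv2
from rig import bot
def cal(c):
    k=bot.get_calibration(c); return np.array(k["intrinsics"]),np.array(k["world_from_camera"])
def at_z(c,p,z):
    K,T=cal(c); d=T[:3,:3]@np.linalg.solve(K,[p[0],p[1],1]); o=T[:3,3]; return o+d*(z-o[2])/d[2]
def by_depth(c,p,D):
    K,T=cal(c); u,v=int(round(p[0])),int(round(p[1])); w=D[max(v-2,0):v+3,max(u-2,0):u+3]; w=w[w>0]
    z=np.median(w); return (T@np.r_[np.linalg.solve(K,[p[0],p[1],1])*z,1])[:3]
def tri(p,q,a="scene",b="top"):
    A=[];B=[]
    for c,x in((a,p),(b,q)):
        K,T=cal(c); d=T[:3,:3]@np.linalg.solve(K,[x[0],x[1],1]); d/=np.linalg.norm(d); P=np.eye(3)-np.outer(d,d); A.append(P);B.append(P@T[:3,3])
    return np.linalg.lstsq(np.vstack(A),np.hstack(B),rcond=None)[0]
E
python3 - <<'E'
from h import *
np.set_printoptions(precision=4,suppress=True)
s=bot.state(); print(s["position"],s["eef_rot"],bot.nose_length,s["gripper_width"])
pt={}
im={}
for c in("scene","top"):
    I,D=bot.read_camera(c); im[c]=I; cv2.imwrite(f"pics/{c}0.png",I[...,::-1]); print(c,cal(c)[1][:3,3])
    for l in("slide_grip","pad_left","pad_right","tip_left","tip_right","gauge_wide","gauge_narrow","jig"):
        r=bot.pinpoint(c,l)
        for x in r[:2]: print(l,round(x["conf"],2),np.array(x["position"]),by_depth(c,x["position"],D) if 0<=x["position"][0]<560 and 0<=x["position"][1]<420 else "")
        if r: pt[c,l]=r[0]["position"]
for l in ("slide_grip","pad_left","pad_right","tip_left","tip_right","gauge_wide","gauge_narrow","jig"):
    if ("scene",l) in pt and ("top",l) in pt: print(l,tri(pt["scene",l],pt["top",l]))
E
```

```text
[0.2329 0.6062 0.244 ] [-3.1394 -0.0002  2.7747] 0.014 0.0852268655993417
scene [1.5942 0.0881 0.7245]
slide_grip 0.78 [301.2 170.1] [0.2071 0.0072 0.0024]
slide_grip 0.61 [152.  202.5] [ 0.5134 -0.3907  0.032 ]
pad_left 0.6 [296.1 212. ] [0.5768 0.0195 0.0732]
pad_right 0.6 [281.8 205.4] [ 0.5652 -0.0189  0.0831]
tip_left 0.61 [292.6 225.5] [0.5557 0.0098 0.0162]
tip_right 0.61 [274.3 221.1] [ 0.5394 -0.0415  0.0154]
gauge_wide 0.97 [258.7 237.4] [ 0.6385 -0.069   0.0292]
gauge_narrow 0.94 [308.6 248.1] [0.6527 0.0585 0.0179]
jig 0.66 [290.3 211.1] [ 0.4798 -0.0035  0.0129]
top [ 0.4508 -0.0046  1.4123]
slide_grip 0.98 [271.8 253.9] [0.4189 0.0137 0.0924]
pad_left 0.5 [269.  204.6] [0.5779 0.0231 0.014 ]
pad_right 0.63 [278.1 206.9] [ 0.5702 -0.0067  0.0131]
tip_left 0.18 [278.5 209.9] [ 0.5605 -0.0079  0.0118]
gauge_wide 0.75 [164.8 245.7] [0.4459 0.3643 0.0086]
gauge_wide 0.56 [296.5 188.4] [ 0.6252 -0.0656  0.0571]
gauge_narrow 0.52 [253.3 190. ] [0.6207 0.0719 0.0596]
jig 0.89 [272.5 235.2] [0.4763 0.0113 0.0859]
slide_grip [0.4192 0.0165 0.1127]
pad_left [0.5729 0.0206 0.0708]
pad_right [ 0.5649 -0.0127  0.0832]
tip_left [0.5593 0.001  0.0184]
gauge_wide [0.5202 0.1312 0.0517]
gauge_narrow [0.6286 0.0665 0.0007]
jig [0.4784 0.0043 0.0125]
```

```bash
python3 -c "
import cv2,numpy as np
a=cv2.imread('pics/scene0.png');b=cv2.imread('pics/top0.png')
cv2.imwrite('pics/s0.png',cv2.resize(a,(800,600)));cv2.imwrite('pics/t0.png',cv2.resize(b,(800,600)))"
```

```text
(no output)
```

View pics/t0.png

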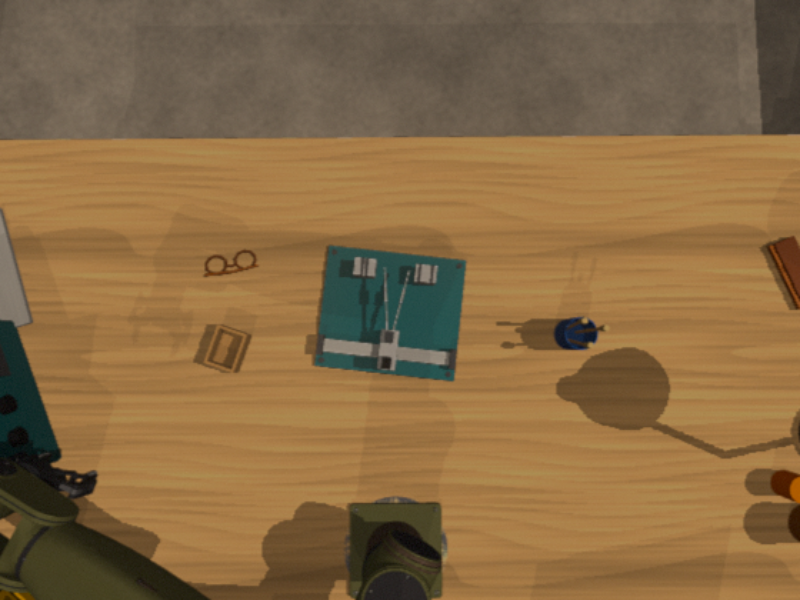

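View pics/s0.png

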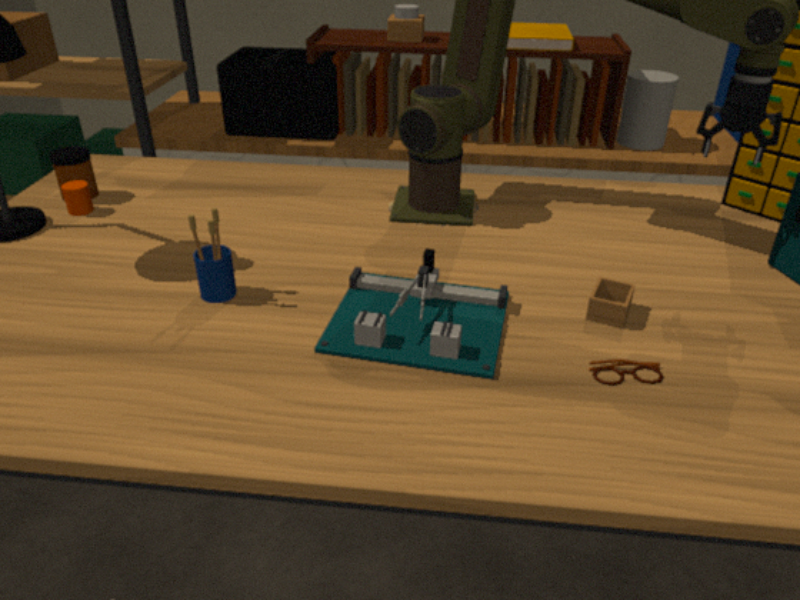

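Top view: the jig is at about (390,312), with gauge blocks at (364,267) and (426,274). The spectacles and box are to the left and the can to the right, all clear of the jig. Next I'll enlarge the blocks and fit the jig pose.

```bash
python3 - <<'E'
from h import *
np.set_printoptions(precision=4,suppress=True)
a=cv2.imread('pics/top0.png');b=cv2.imread('pics/scene0.png')
A=cv2.resize(a[165:275,215:335],(480,440),interpolation=cv2.INTER_CUBIC)
B=cv2.resize(b[205:260,235:335],(480,264),interpolation=cv2.INTER_CUBIC)
A=A[:330]; cv2.imwrite('pics/c1.png',np.vstack([A,B]))
print(cal("top")[0])
# plate from teal
I,D=bot.read_camera("top")
r=bot.regions_of("top","jig"); print([ (x["conf"],x["extent"]) for x in r[:2]])
hsv=cv2.cvtColor(a,cv2.COLOR_BGR2HSV); m=((hsv[...,0]>75)&(hsv[...,0]<100)&(hsv[...,1]>100)).astype(np.uint8)
m[:,:200]=0;m[:,340:]=0;m[:150]=0;m[280:]=0
c=max(cv2.findContours(m,0,1)[0],key=cv2.contourArea)
R=cv2.minAreaRect(cv2.convexHull(c)); bx=cv2.boxPoints(R)
W=np.array([at_z("top",p,0.012)[:2] for p in bx]); print(W, [np.linalg.norm(W[i]-W[i-1]) for i in range(4)])
# ridge/gauge profile
T=cal("top")
for l in("gauge_wide","gauge_narrow","slide_grip"):
    for x in bot.look_for("top",l)[:3]: print(l,x["conf"],x["extent"], at_z("top",[(x["extent"][0]+x["extent"][2])/2,(x["extent"][1]+x["extent"][3])/2],.058))
E
```

```text
[[428.2786   0.     277.8469]
 [  0.     428.2786 211.6479]
 [  0.       0.       1.    ]]
[(0.7, [222.4, 174.0, 325.5, 265.4])]
[[ 0.4777  0.1729]
 [ 0.6856  0.151 ]
 [ 0.6494 -0.1631]
 [ 0.4422 -0.1379]] [np.float64(0.3127982683463363), np.float64(0.20900238361014567), np.float64(0.31623973346421547), np.float64(0.2086403668239681)]
gauge_wide 0.75 [290.0, 184.7, 304.3, 201.2] [ 0.6105 -0.0675  0.058 ]
gauge_wide 0.67 [280.3, 193.3, 284.3, 213.2] [ 0.5779 -0.02    0.058 ]
gauge_narrow 0.64 [245.0, 180.8, 260.8, 193.9] [0.6294 0.0732 0.058 ]
slide_grip 0.85 [263.0, 207.6, 276.6, 260.2] [0.481  0.0202 0.058 ]
```

View pics/c1.png

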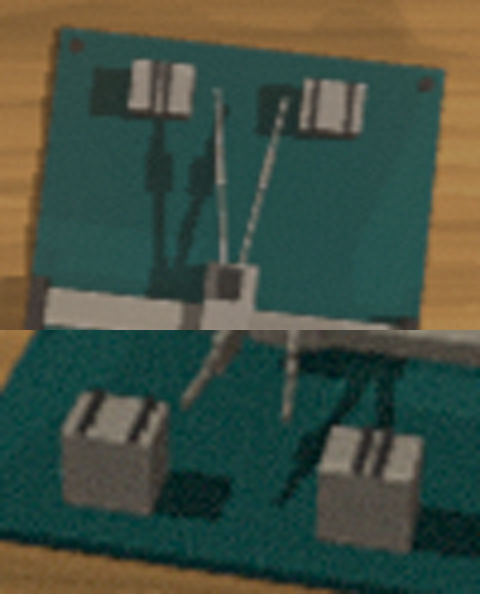

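The wide block is the right-hand one (robot's -y), at crop (333,106), which is top pixel ~(298,191). To measure it closely I'll rectify both views onto the known planes in the jig frame.

```bash
cat >> h.py <<'E'
YAW=-0.112; O=np.array([0.469,0.0164])
def Rj(y=None):
    y=YAW if y is None else y; return np.array([[np.cos(y),-np.sin(y)],[np.sin(y),np.cos(y)]])
def rect(c,img,z,x0,x1,y0,y1,s=0.0005):
    "jig-plane picture: rows = x from x1 down to x0, columns = y from y1 down to y0 (as top view)"
    K,T=cal(c); xs=np.arange(x1,x0,-s); ys=np.arange(y1,y0,-s)
    X,Y=np.meshgrid(xs,ys,indexing="ij"); P=np.stack([X,Y],-1)@Rj().T+O
    P=np.concatenate([P,np.full(X.shape+(1,),z)],-1); C=(P-T[:3,3])@T[:3,:3]; p=C@K.T
    return cv2.remap(img,(p[...,0]/p[...,2]).astype(np.float32),(p[...,1]/p[...,2]).astype(np.float32),cv2.INTER_CUBIC),xs,ys
def avg(c,n=4): return np.mean([bot.read_camera(c)[0].astype(np.float32) for _ in range(n)],0)
E
python3 - <<'E'
from h import *
ims={}
for c in("top","scene"): ims[c]=avg(c); np.save(f"{c}1.npy",ims[c])
rows=[]
for z in(0.058,0.095,0.012):
    t=[]
    for c in("top","scene"):
        r,xs,ys=rect(c,ims[c],z,-0.09,0.21,-0.17,0.17,.001); r=np.clip(r,0,255).astype(np.uint8)[...,::-1].copy()
        for g in range(0,len(ys),50): cv2.line(r,(20+g,0),(20+g,6),(0,0,255),1)
        for g in range(0,len(xs),50): cv2.line(r,(0,10+g),(6,10+g),(0,0,255),1)
        t.append(r)
    rows.append(np.vstack(t))
v=np.hstack(rows); v=cv2.resize(v,(800,int(v.shape[0]*800/v.shape[1]))); cv2.imwrite("pics/r1.png",v); print(v.shape)
E
```

```text
(470, 800, 3)
```

View pics/r1.png

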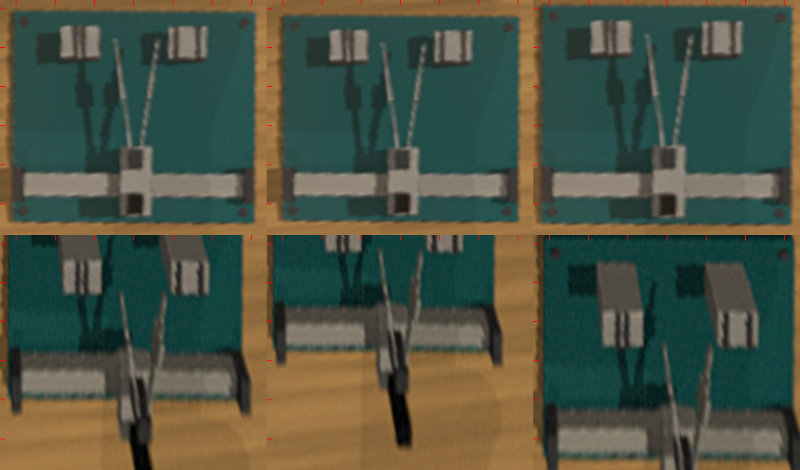

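Top rectified view: the plate is square to the grid, so the yaw is about right. The wide block is right of centre, and the tips and grip sit near jig y≈0. Now the numbers.

```bash
cat > meas.py <<'E'
from h import *
def cen(v,y,lo,hi):  # centroid of darkness in window
    m=(y>lo)&(y<hi); w=np.clip(np.percentile(v[m],80)-v[m],0,None); w[w<0.3*w.max()]=0; return (w*y[m]).sum()/w.sum()
def edge(v,y):
    g=np.abs(np.gradient(cv2.GaussianBlur(v.reshape(1,-1).astype(np.float32),(0,0),3).ravel())); return y[g.argmax()]
def ridges(img,c="top",xc=0.147,yc=-0.068):
    r,xs,ys=rect(c,img,0.060,xc-.012,xc+.012,yc-.035,yc+.035); v=r.mean((0,2)); 
    a=cen(v,ys,yc,yc+.02); b=cen(v,ys,yc-.02,yc); return a,b,(a+b)/2
E
python3 - <<'E'
from meas import *
I=np.load("top1.npy"); S=np.load("scene1.npy")
def edges(img,c,z,ax,rng,fix,k=1):
    # edge location along axis, at strip 'fix' of other axis
    if ax=="y": r,xs,ys=rect(c,img,z,*fix,*rng); return edge(r.mean((0,2)) if k else r[...,0].mean(0),ys)
    r,xs,ys=rect(c,img,z,*rng,*fix); return edge(r[...,0].mean(1),xs)
print("far edge x",[edges(I,"top",.012,"x",(.18,.22),(y-.01,y+.01)) for y in(-.12,-.06,0,.06,.12)])
for x in(.02,.1,.17): print("side y",[edges(I,"top",.012,"y",rg,(x-.015,x+.015),0) for rg in((.14,.18),(-.18,-.14))])
print("blk y edges",edges(I,"top",.058,"y",(-.06,-.02),(.135,.16)),edges(I,"top",.058,"y",(-.11,-.075),(.135,.16)))
print("ridges",ridges(I),"scene",ridges(S,"scene",.147,-.068))
r,xs,ys=rect("top",I,.095,-.062,-.048,-.03,.04); v=r.mean((0,2)); print("grip",[int(q) for q in v[::4]],ys[0],cen(v,ys,-.02,.03))
r,xs,ys=rect("top",I,.06,.137,.157,-.11,-.02); print([int(q) for q in r.mean((0,2))[::4]])
r,xs,ys=rect("top",I,.095,-.10,-.02,-.005,.012); print("gripx",[int(q) for q in r.mean((1,2))[::4]])
r,xs,ys=rect("top",I,.06,.10,.19,-.076,-.058); print("blkx",[int(q) for q in r.mean((1,2))[::4]])
E
```

```text
far edge x [np.float64(0.20249999999999999), np.float64(0.20299999999999999), np.float64(0.20299999999999999), np.float64(0.18399999999999997), np.float64(0.204)]
side y [np.float64(0.16799999999999998), np.float64(-0.15850000000000003)]
side y [np.float64(0.16299999999999998), np.float64(-0.15900000000000003)]
side y [np.float64(0.16549999999999998), np.float64(-0.15900000000000003)]
blk y edges -0.044000000000000025 -0.0855
ridges (np.float64(-0.05392441893412187), np.float64(-0.08200719620775493), np.float64(-0.0679658075709384)) scene (np.float64(-0.056471650287258), np.float64(-0.08443807138724002), np.float64(-0.07045486083724901))
grip [49, 49, 49, 49, 49, 49, 47, 46, 45, 44, 44, 51, 69, 84, 87, 81, 64, 47, 35, 32, 33, 35, 35, 33, 32, 46, 79, 113, 130, 136, 126, 102, 78, 64, 63] 0.04 0.0075896631533912875
[43, 42, 49, 71, 91, 88, 70, 52, 43, 41, 42, 53, 86, 118, 122, 104, 77, 64, 80, 110, 126, 132, 130, 130, 130, 130, 131, 132, 128, 108, 83, 68, 81, 111, 130, 127, 106, 81, 65, 62, 63, 63, 64, 64, 63]
gripx [134, 134, 134, 134, 135, 136, 137, 118, 85, 60, 47, 46, 46, 47, 49, 48, 46, 46, 45, 44, 53, 76, 82, 70, 66, 64, 68, 87, 100, 100, 102, 103, 105, 109, 114, 118, 119, 117, 115, 113]
blkx [63, 64, 64, 64, 63, 62, 74, 103, 126, 131, 131, 131, 130, 131, 131, 130, 130, 129, 130, 130, 130, 130, 130, 131, 133, 132, 113, 80, 57, 45, 46, 56, 63, 63, 63, 62, 62, 63, 63, 63, 63, 62, 62, 62, 63]
```

Ridges come out 28 mm apart, as stated, with their centre at jig y ≈ -68 mm. The grip is at about -2.5 mm, so the carriage goes about 65 mm toward -y. First I turn the tool in line with the jig.

```bash
sed -i 's/YAW=-0.112/YAW=-0.115/' h.py; python3 -m crank '[[0,[0.1,-0.4,0],[0,0,-0.04]],[0,[0.2,-0.8,0],[0,0,-0.08]],[0,[0.2,-1,0],[0,0,-0.082]],[0,[0.2,-1,0],[0,0,-0.082]]]' 30
cat > go.py <<'E'
import sys
from h import *
from scipy.spatial.transform import Rotation as Ro
# delta to a jig point (x,y,z) in tool axes, units of 0.1 m
np.set_printoptions(precision=4,suppress=True)
s=bot.state(); t=np.array(eval(sys.argv[1])); p=np.r_[O+Rj()@t[:2],t[2]]
R=Ro.from_euler("xyz",s["eef_rot"])
G=Ro.from_matrix(np.c_[np.r_[-Rj()[:,0],0],np.r_[Rj()[:,1],0],[0,0,-1]])
print(s["time"],"shift",R.inv().apply(p-s["position"])/.1,"turn",(R.inv()*G).as_rotvec()/np.pi,"now jig",Rj().T@(np.array(s["position"])[:2]-O),s["position"][2])
E
python3 go.py '(-.049,-.0022,.16)'
```

```text
time: 1.95
position: [0.1776, 0.519, 0.2454]
eef_rot: [-3.142, 0.0, 3.033]
force: [0.0, 0.5, 0.3]
gripper_width: 0.0852
finger_force: 0.0
1.95 shift [-2.9517 -4.6996  0.8543] turn [-0.     0.     0.002] now jig [-0.3471  0.4659] 0.2454024820967704
```

```bash
python3 -m crank '[[0,[-0.3,-0.35,0],[0,0,0.002]],[0,[-0.6,-0.7,0],[0,0,0.002]],[0,[-0.9,-1,0],[0,0,0.002]]]'
python3 -m crank '[[0,[-0.3,-0.35,0],[0,0,0]],[0,[-0.6,-0.7,0],[0,0,0]],[0,[-0.9,-1,0],[0,0,0]]]'
python3 -m crank '[[0,[-0.3,-0.35,0],[0,0,0]],[0,[-0.6,-0.7,0],[0,0,0]],[0,[-0.9,-1,0],[0,0,0]]]'
python3 -m crank '[[0,[-0.1,-0.4,0.2],[0,0,0]],[0,[-0.2,-0.8,0.4],[0,0,0]],[0,[-0.25,-1,0.6],[0,0,0]]]'
python3 -m crank '[[0,[0,-0.4,0.1],[0,0,0]],[0,[0,-0.7,0.25],[0,0,0]],[0,[0,-0.7,0.25],[0,0,0]],[0,[0,-0.7,0.25],[0,0,0]]]'
python3 go.py '(-.049,-.0022,.077)'
```

```text
time: 2.25
position: [0.2582, 0.4107, 0.2457]
eef_rot: [3.141, 0.001, 3.027]
force: [-0.1, 0.3, 1.1]
gripper_width: 0.0855
finger_force: 0.0
time: 2.55
position: [0.3366, 0.3004, 0.246]
eef_rot: [3.141, 0.001, 3.026]
force: [0.2, 0.2, -0.0]
gripper_width: 0.0856
finger_force: 0.0
time: 2.85
position: [0.4147, 0.1902, 0.246]
eef_rot: [3.141, 0.002, 3.025]
force: [0.0, -0.3, 0.7]
gripper_width: 0.0854
finger_force: 0.0
time: 3.15
position: [0.4277, 0.0872, 0.1853]
eef_rot: [-3.141, 0.002, 3.023]
force: [-0.3, 0.8, -0.2]
gripper_width: 0.0855
finger_force: 0.0
time: 3.55
position: [0.4188, 0.0198, 0.1605]
eef_rot: [3.141, 0.0, 3.024]
force: [0.1, 0.3, 0.7]
gripper_width: 0.0851
finger_force: 0.0
3.55 shift [-0.0126  0.0019  0.8349] turn [ 0.0001  0.     -0.0009] now jig [-0.0503 -0.0024] 0.16049150549460628
```

```bash
python3 -m crank '[[0,[0,0,0.3],[0,0,-0.001]],[0,[0,0,0.6],[0,0,-0.001]],[0,[0,0,0.83],[0,0,-0.001]],[0.5,[0,0,0.83],[0,0,-0.001]],[1,[0,0,0.83],[0,0,-0.001]],[1,[0,0,0.83],[0,0,-0.001]],[1,[0,0,0.83],[0,0,-0.001]],[1,[0,0,0.83],[0,0,-0.001]],[1,[0,0,0.83],[0,0,-0.001]]]' 40; python3 go.py '(-.049,-.068,.077)'
```

```text
time: 4.45
position: [0.4195, 0.02, 0.0792]
eef_rot: [3.142, 0.003, 3.029]
force: [-1.3, -0.2, 6.8]
gripper_width: 0.0193
finger_force: 41.1
4.45 shift [-0.0044 -0.6592  0.0217] turn [0.     0.001  0.0007] now jig [-0.0496 -0.0021] 0.07916536018357544
```

Gripped at a width of 19.3 mm, which matches the 20 mm grip. Now slide.

```bash
python3 -m crank '[[1,[0,-0.1,0],[0,0,0]],[1,[0,-0.2,0],[0,0,0]],[1,[0,-0.3,0],[0,0,0]],[1,[0,-0.4,0],[0,0,0]],[1,[0,-0.5,0],[0,0,0]],[1,[0,-0.6,0],[0,0,0]],[1,[0,-0.66,0],[0,0,0]],[1,[0,-0.66,0],[0,0,0]],[1,[0,-0.66,0],[0,0,0]],[1,[0,-0.66,0],[0,0,0]],[1,[0,-0.66,0],[0,0,0]]]'; python3 go.py '(-.049,-.068,.079)'
python3 - <<'E'
from meas import *
I=avg("top"); S=avg("scene")
print(ridges(I),ridges(S,"scene"))
v=[]
for c,i in(("top",I),("scene",S)):
    r,xs,ys=rect(c,i,.075,-.08,.2,-.15,.03,.0005); v.append(np.clip(r,0,255).astype(np.uint8)[...,::-1])
cv2.imwrite("pics/r2.png",np.hstack(v)); np.save("top2.npy",I); np.save("scene2.npy",S)
E
```

```text
time: 5.55
position: [0.4117, -0.0462, 0.0792]
eef_rot: [-3.14, 0.002, 3.029]
force: [-3.5, -2.8, 7.9]
gripper_width: 0.0197
finger_force: 41.2
5.55 shift [-0.0074  0.0071  0.0018] turn [-0.0004  0.0006  0.0007] now jig [-0.0497 -0.0687] 0.07918128003986949
(np.float64(-0.053438131430304445), np.float64(-0.08173340458025982), np.float64(-0.06758576800528213)) (np.float64(-0.05620247267829682), np.float64(-0.08427291633571216), np.float64(-0.07023769450700448))
```

View pics/r2.png

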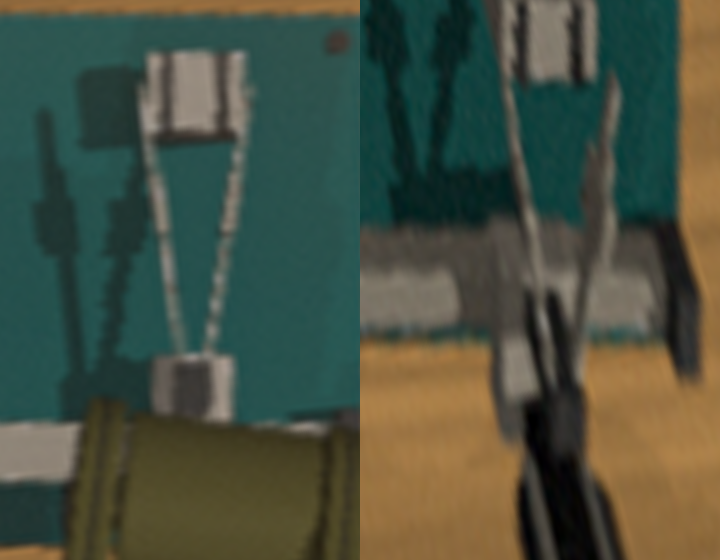

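The tips are at columns 141 and 250, so their middle is y ≈ -67.8 mm, against -67.6 mm for the ridges. The scene view agrees (about -70 for both). The carriage is centred with the tweezers open, so I release, lift and go to the pads.

```bash
python3 -m crank '[[0.7,[0,0,0],[0,0,0]],[0.3,[0,0,0],[0,0,0]],[0,[0,0,0],[0,0,0]],[0,[0,0,0],[0,0,0]],[0,[0,0,0],[0,0,0]],[0,[0,0,-0.3],[0,0,0]],[0,[0,0,-0.6],[0,0,0]],[0,[0,0,-0.9],[0,0,0]],[0,[-0.3,0,-0.9],[0,0,0]],[0,[-0.6,0,-0.9],[0,0,0]],[0,[-0.9,0,-0.9],[0,0,0]],[0,[-0.9,0,-0.9],[0,0,0]]]' 20; python3 go.py '(.097,-.0682,.070)'
python3 - <<'E'
from meas import *
I=avg("scene")
r,xs,ys=rect("scene",I,.075,-.08,.2,-.15,.03,.0005); cv2.imwrite("pics/r3.png",r[...,::-1])
E
```

```text
time: 7.15
position: [0.5026, -0.0558, 0.1674]
eef_rot: [3.142, 0.001, 3.029]
force: [0.0, 0.4, 0.3]
gripper_width: 0.0856
finger_force: 0.0
7.15 shift [-0.5527 -0.0045  0.9743] turn [0.     0.0002 0.0009] now jig [ 0.0417 -0.0679] 0.16738999706679888[ WARN:0@5.060] global loadsave.cpp:1063 imwrite_ Unsupported depth image for selected encoder is fallbacked to CV_8U.
```

```bash
python3 -m crank '[[0,[-0.3,0,0],[0,0,0.001]],[0,[-0.55,0,0],[0,0,0.001]],[0,[-0.55,0,0.3],[0,0,0.001]],[0,[-0.55,0,0.6],[0,0,0.001]],[0,[-0.55,0,0.9],[0,0,0.001]],[0.2,[-0.55,0,0.97],[0,0,0.001]],[0.4,[-0.55,0,0.97],[0,0,0.001]],[0.45,[-0.55,0,0.97],[0,0,0.001]],[0.45,[-0.55,0,0.97],[0,0,0.001]],[0.45,[-0.55,0,0.97],[0,0,0.001]]]' 20; python3 go.py '(.097,-.0682,.070)'
```

```text
time: 8.35
position: [0.556, -0.0619, 0.0722]
eef_rot: [-3.141, 0.003, 3.026]
force: [0.5, 0.1, 0.3]
gripper_width: 0.0469
finger_force: 0.0
8.35 shift [-0.016  -0.0044  0.022 ] turn [-0.0001  0.001  -0.0001] now jig [ 0.0954 -0.0678] 0.07219261223373422
```

```bash
python3 -m crank '[[0.5,[0,0,0.02],[0,0,0]],[0.55,[0,0,0.02],[0,0,0]],[0.6,[0,0,0.02],[0,0,0]],[0.64,[0,0,0.02],[0,0,0]],[0.64,[0,0,0.02],[0,0,0]],[0.64,[0,0,0.02],[0,0,0]]]' 20
python3 - <<'E'
from meas import *
I=avg("top"); S=avg("scene"); v=[]
for c,i in(("top",I),("scene",S)):
    r,xs,ys=rect(c,i,.075,.09,.2,-.12,-.02,.00025); v.append(np.clip(r,0,255).astype(np.uint8)[...,::-1])
cv2.imwrite("pics/r4.png",np.hstack(v)); print(v[0].shape,bot.state()["finger_force"],bot.state()["gripper_width"])
E
```

```text
time: 8.95
position: [0.5558, -0.0619, 0.0693]
eef_rot: [-3.141, 0.002, 3.026]
force: [0.2, -2.0, 6.0]
gripper_width: 0.031
finger_force: 4.1
(441, 400, 3) 4.1409892262890935 0.03078124362380426
```

View pics/r4.png

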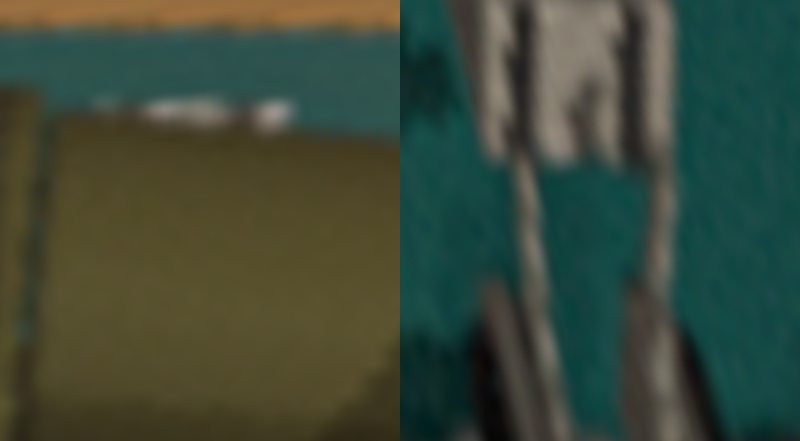

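Scene view: both fingers sit on the pads, and the legs run in toward the ridges (columns ~520 and 660). Width and force both put the angle at about 0.063 rad. Target width is about 26.5 mm.

```bash
python3 -m crank '[[0.66,[0,0,0],[0,0,0]],[0.68,[0,0,0],[0,0,0]],[0.69,[0,0,0],[0,0,0]],[0.69,[0,0,0],[0,0,0]],[0.69,[0,0,0],[0,0,0]],[0.69,[0,0,0],[0,0,0]],[0.69,[0,0,0],[0,0,0]]]' 20
python3 - <<'E'
from meas import *
S=avg("scene",6); np.save("scene5.npy",S)
r,xs,ys=rect("scene",S,.075,.09,.2,-.12,-.02,.0002); 
q,_,_=rect("scene",S,.060,.09,.2,-.12,-.02,.0002)
v=cv2.resize(np.clip(np.hstack([r,q]),0,255).astype(np.uint8)[...,::-1],(800,440)); cv2.imwrite("pics/r5.png",v); s=bot.state(); print(s["time"],ridges(S,"scene"),s["finger_force"],s["gripper_width"],s["force"])
for c in("tip_left","tip_right"):
    for x in bot.pinpoint("scene",c)[:2]: print(c,x["conf"],Rj().T@(at_z("scene",x["position"],.075)[:2]-O))
E
```

```text
time: 10.05
position: [0.5559, -0.062, 0.0696]
eef_rot: [-3.141, 0.002, 3.026]
force: [1.2, -1.7, 6.7]
gripper_width: 0.0265
finger_force: 5.6
10.35 (np.float64(-0.05611561315682173), np.float64(-0.08009177887662491), np.float64(-0.06810369601672332)) 5.550579201662913 0.026573932726014583 [ 0.22024459 -1.56775478  6.30941018]
tip_left 0.53 [ 0.15750471 -0.08428191]
tip_left 0.37 [ 0.1677941  -0.04989684]
tip_right 0.55 [ 0.15978485 -0.08781214]
tip_right 0.31 [ 0.24956209 -0.05530253]
```

View pics/r5.png

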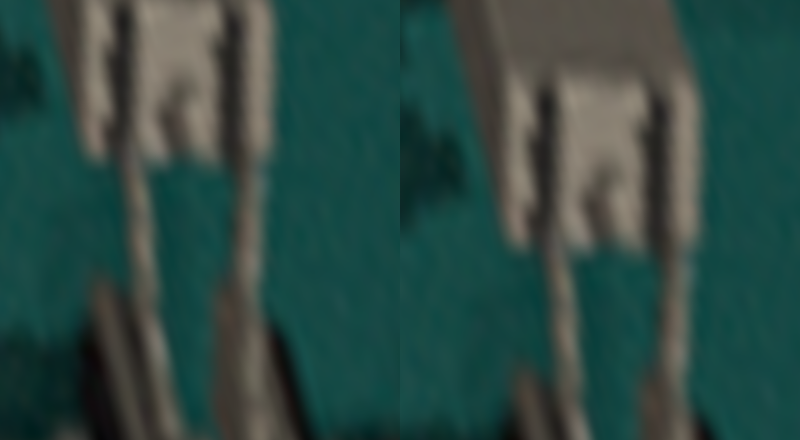

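In the left panel (tip plane) the tips are at columns ~135 and ~255, about ±15 mm around -68.7. The ridges in this camera are centred at -70.2. The tool is ~1 mm too far toward +y, which the -1.6 N side force agrees with, so I nudge it -1 mm and close slightly.

```bash
python3 -m crank '[[0.69,[0,-0.005,0],[0,0,0]],[0.695,[0,-0.01,0],[0,0,0]],[0.695,[0,-0.01,0],[0,0,0]],[0.695,[0,-0.01,0],[0,0,0]],[0.695,[0,-0.01,0],[0,0,0]],[0.695,[0,-0.01,0],[0,0,0]],[0.695,[0,-0.01,0],[0,0,0]],[0.695,[0,-0.01,0],[0,0,0]]]' 20
python3 go.py '(.097,-.0687,.070)'
python3 - <<'E'
from meas import *
S=avg("scene",6)
r,xs,ys=rect("scene",S,.075,.09,.2,-.12,-.02,.0002); 
v=cv2.resize(np.clip(r,0,255).astype(np.uint8)[60:360,100:400,::-1],(600,600)); cv2.imwrite("pics/r6.png",v); s=bot.state(); print(s["finger_force"],s["gripper_width"],s["force"])
q,xs,ys=rect("scene",S,.060,.155,.163,-.12,-.02); v=q.mean((0,2)); print("ridge far",cen(v,ys,-.068,-.048),cen(v,ys,-.092,-.072))
for x in(.14,.145,.15,.155,.16):
    r,xs,ys=rect("scene",S,.075,x-.002,x+.002,-.12,-.02); v=-r[...,0].mean(0); print(x,cen(v,ys,-.068,-.04),cen(v,ys,-.1,-.072))
E
```

```text
time: 11.25
position: [0.5559, -0.0626, 0.0696]
eef_rot: [3.141, 0.003, 3.026]
force: [0.5, -0.1, 5.9]
gripper_width: 0.026
finger_force: 5.7
11.25 shift [-0.0161 -0.0016 -0.004 ] turn [ 0.0001  0.0008 -0.0002] now jig [ 0.0954 -0.0685] 0.0695959019104709
5.689894117531367 0.02618331319745453 [ 0.64856361 -0.62295754  6.79886396]
ridge far -0.05602408606430387 -0.08418558526960743
0.14 -0.056904373419593625 -0.08265136062122709
0.145 -0.05631363954851789 -0.0831751791907495
0.15 -0.055959241492402396 -0.08366099483947619
0.155 -0.05565326980155889 -0.08363554020352716
0.16 -0.0551015291420581 -0.08075584203245424
```

View pics/r6.png

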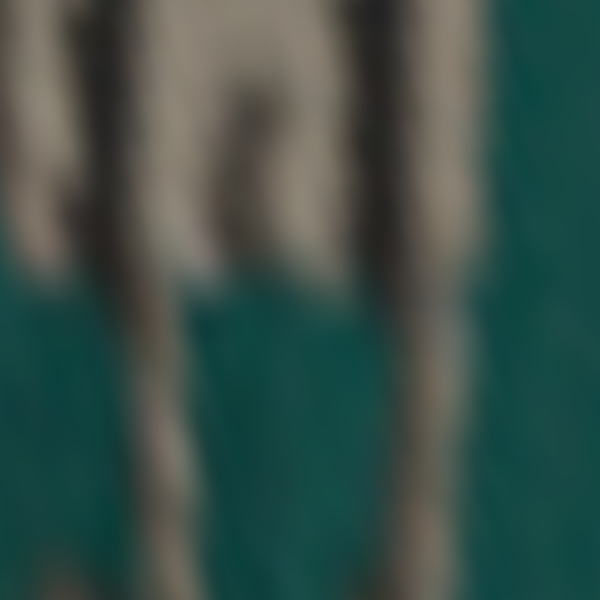

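The tips measure -55.7 and -83.6 mm, against ridges at -56.0 and -84.2 in the same camera, so both are within 1 mm. The grip is steady at 5.7 N and the side force is near zero.

```bash
python3 -c "
from rig import bot
print(bot.sign_off())"
```

```text
the job is handed in; nothing more can be done
None
```

I slid the carriage onto the wide gauge block with the tweezers open, then handed the job in while still squeezing, with each tip measured within about 1 mm of its ridge; sign-off returned no verdict.

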